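# Clear the glue off a railed shelf, restock it and set the reorder lever

## Task

Please get the glue ready for the workshop: take every soft glue bottle from the shelf, lifting it clear over the front rail before drawing it out, squeezing it only lightly, and stand all of them upright in the blue tray. Put the red-lidded jar from the table upright on the emptied shelf behind the rail, and only when bottles and jar are in their places push the lever at the shelf's left end fully over to the back. Leave the other things on the table where they are.

Things in the scene. Friction and masses are not known exactly. Their poses are not given: they have to be found in the camera images.
- rack: light wooden two-board shelf unit, 130 deep (x), 430 wide (y), 282 mm high, fixed to the table at a place and yaw that vary. Origin: centre of its underside, on the table; x from its open front to its closed back, y to the left as seen from the robot, z up. End panels are 66 mm high in front (x < 26 mm), full height behind; a foot reaches left to y = 317 mm and carries the lever
- shelf_mid (a point): centre of the lower board's top face, at (0, 0, 50) mm of the rack's frame; the board runs from x = -66 to +54 mm and y = -200 to +200 mm, with the rail along its front
- upper_edge (a point): middle of the upper board's lower front edge, at (25, 0, 270) mm of the rack's frame. This board covers only the rear of the lower one (x = 25 to 63 mm): a bulky hand pointing straight down meets it, so take things from the front with the hand tilted some 10 to 25 degrees, fingers leaning in towards the back. Three fixed thread spools stand on it (to z = 332 mm)
- rail: the shelf's front retaining rail, a level 6 mm thick steel bar along y at x = -62 mm of the rack's frame, between the end panels; its top edge is 28 mm above the lower board (rack z = 78 mm). Origin and axes: the same as the rack's
- glue_0: small white soft glue bottle with a dark nozzle, about 60 g: round body 35 mm across up to 74 mm height, nozzle 18 mm across above it, 112 mm high in all; origin at the centre of its underside, z up the bottle. Three or four stand on the lower board, 90 mm apart, at x = -10 mm of the rack; the rest are absent (None). Soft: more than 45 N from either finger (90 N of both together) spoils it, and so does pressing it against the rail with more than 15 N
- glue_1: small white soft glue bottle with a dark nozzle, about 60 g: round body 35 mm across up to 74 mm height, nozzle 18 mm across above it, 112 mm high in all; origin at the centre of its underside, z up the bottle. Three or four stand on the lower board, 90 mm apart, at x = -10 mm of the rack; the rest are absent (None). Soft: more than 45 N from either finger (90 N of both together) spoils it, and so does pressing it against the rail with more than 15 N
- glue_2: small white soft glue bottle with a dark nozzle, about 60 g: round body 35 mm across up to 74 mm height, nozzle 18 mm across above it, 112 mm high in all; origin at the centre of its underside, z up the bottle. Three or four stand on the lower board, 90 mm apart, at x = -10 mm of the rack; the rest are absent (None). Soft: more than 45 N from either finger (90 N of both together) spoils it, and so does pressing it against the rail with more than 15 N
- glue_3: small white soft glue bottle with a dark nozzle, about 60 g: round body 35 mm across up to 74 mm height, nozzle 18 mm across above it, 112 mm high in all; origin at the centre of its underside, z up the bottle. Three or four stand on the lower board, 90 mm apart, at x = -10 mm of the rack; the rest are absent (None). Soft: more than 45 N from either finger (90 N of both together) spoils it, and so does pressing it against the rail with more than 15 N
- tray: loose blue open tray, 180 (x) by 200 (y) by 22 mm high, 0.6 kg, walls and floor 5 mm thick, on the table to the right of the shelf; origin at the centre of its underside, x and y along its sides, z up
- jar: round jar with white body and red lid, 58 mm across, 50 mm high, 90 g, standing on the table to the left, in front of the lever; origin at the centre of its underside, z up. It can get knocked aside
- reorder (a joint): angle of the lever at the shelf's left end: 0 when it leans to the front, 1.0 rad when it leans fully to the back (rack +x); it stays where it is left and moves with about 1 N at the knob. Its hinge lies along the rack's y at x = -10, y = +277, z = 30 mm of the rack's frame, on a 70 x 50 x 25 mm grey housing (rack z = 8 to 33 mm)
- reorder_tip (a point): centre of the lever's red 26 mm ball knob, 80 mm from the hinge; at 0 it is at x = -48, z = 100 mm of the rack's frame, at 1.0 rad at x = +28, z = 100 mm
- tape: bystander: grey roll of tape lying flat, 97 mm across, 48 mm high; origin at the centre of its underside
- soap: bystander: green soap bar, 62 x 86 x 27 mm; origin at the centre of its underside
- spray: bystander: teal spray bottle, 56 x 121 x 260 mm; origin at the centre of its underside
- stapler: bystander: black desk stapler, 36 x 146 x 56 mm; origin at the centre of its underside
There are look-alikes about, which are no part of the job. Leave any orange look-alike of the glue_0 alone.

How it is judged:
By the outcome, as a careful person would: the job done as asked, in the order asked, and still so for the second after the job is handed in, with the robot touching nothing.
Of glue_0, glue_1, glue_2, glue_3 only 3 to 4 are there at a start; the rules pass over those that are not, and their reading is None.
At some moment in a run one of jar may be knocked a few centimetres aside while the robot is not near it.
It also fails if it takes over 192 s, if anything falls off the work surface, if the arm or the gripper's body presses on something with over 40 N, if the wrist force passes 120 N, or if a joint passes its speed limit or range.

## Robot

A 6-joint arm with a two-finger parallel gripper is mounted at the origin on a cart in front of the work surface, level with it; the furniture and walls round the work are solid. World frame = base frame: x ahead of the robot, y to its left, z up, the work surface at z = 0. Lengths are in m, angles in rad, forces in N, time in s.
With the tool pointing down it reaches from about 0.35 to 0.975 m from the base axis. Payload 4.9 kg.
Tool frame: the origin (TCP) lies midway between the tips of the shut fingers; the grasp point (between the pads) lies 19 mm behind it; z points along the fingers, y is the line along which they close (so a half turn about z gives the same grasp; the last joint's range is limited). The gripper opens to 85 mm and grips with 20 to 120 N. Pads are 22 mm wide; open, the fingers measure 114 mm over their backs; the gripper's body (76 mm by 85 mm) begins 54 mm behind the grasp point. The pads swing forward as they close: fully open they stand 13 mm farther back than shut.
Start: joints at [-1.346, 0.053, 1.613, -0, 1.476, -0.119], TCP at [0.211, -0.588, 0.231] pointing down, gripper open.
Joint ranges: [-3.01, 3.01], [-1.01, 2.22], [0.06, 2.58], [-1.02, 4.17], [0.09, 2.62], [-3.14, 3.14]. Speed limits (rad/s): [2.57, 2.57, 3.14, 3.14, 3.14, 3.14].

## Interface

Orientations are given as a unit quaternion [w, x, y, z].
In Python, from plant import * gives the robot as it stands.
- The arm moves only by the tool jog_arm, never from a script. Its argument "targets" is a list of rows, each a list of 3 entries, a list of its own where there are three numbers: the shift along the tool's x, y, z in units of 25 mm (1.0 is 25 mm), then the turn, a rotation vector about the tool's x, y, z in units of 8 degrees (1.0 is 8 degrees), then the opening in per cent of the stroke, from 0 (shut) to 100 (fully open). A call has 1 to 8 rows; each row is the pose to reach, as a shift and turn from the pose commanded when the call began, along the tool's axes at that moment; what a row does not reach only later rows make up. A row lasts 1/8 s, in which the tool goes at most 62.5 mm and 10.7 degrees, less where a joint would pass 70% of its speed; a pose out of reach is approached as far as the arm can. A call with a gripper value outside its range is refused whole. The fingers move at their own pace and stop on an object; the grip force is fixed at half the most. Time passes only in rows, so rows that repeat a pose let the fingers close. It gives the time, the measured TCP pose, the force, the opening and the grip force at its end, in the units of the state.
- state(): the state, without advancing time (a new reading comes with each control period).
- grab_frame(name): name is "side" or "top" or "wrist"; returns (picture, depth): 420x560x3 uint8, red, green, blue; 420x560 float32, m along the optical axis (not along the pixel's ray), 0 where there is no reading.
- camera_params(name): a dict with "fovy" (degrees; the focal length in pixels is half the picture's height over the tangent of half this angle, whatever the lens; pixels are square), "cx", "cy" (the principal point, pixels), "dist" ([k1, k2, p1, p2, k3] as OpenCV has them; the pictures are not rectified), "rvec" (rotation vector, rad) and "tvec" (3), from world to camera coordinates, as OpenCV has them; the wrist camera has in their place "hand_eye" (4x4, takes a point from camera to tool coordinates, whose origin is the TCP and whose axes are the flange's). Camera axes: x right, y down, z forward; pixel columns grow to the right and rows downward; lengths in m; the calibration is good to about 2 mm. A picture is of the moment at which its call begins: read the wrist's pose just before it. camera_params takes no time and is no camera call.
- job_done(): hands the job in; it is judged then, once.
The state is a dict: "time": time; "joint_pos": joint angles; "joint_vel": joint speeds; "joint_efforts": joint torques, N m; "tool_pos": TCP position; "tool_rot": TCP orientation; "contact_force": force on the tool from outside, world axes, zero at the start; "ft_torque": the same for the moment, N m; "gripper_width": opening from 0.0 (shut) to 1.0 (fully open); "grasp_force": force on a finger pad.
Only numpy, scipy, OpenCV 4.12 (cv2) and the standard library are available. Lean on these libraries where they do the work, as an engineer would, in place of code of your own. Each camera call takes 0.05 s, during which the arm holds its last target. There are 200 camera calls.

## Working session

There is one attempt and no reset: what is moved stays moved. The work goes in short steps, Python scripts to look and compute and a tool call to move; the robot and the scene stay as the last step left them, time stands still between calls to the robot, and variables do not carry over. Pictures are saved under pics/ and viewed, at most 14 in all, crops included, and the job is handed in when it is done.

Besides the shell and the picture viewer there is one more tool, called after ">>>" as name([rows], argument=value, ...), one row to a line, values as JSON. jog_arm: Moves the arm, as the interface text tells. Its arguments: {"type":"object","properties":{"targets":{"type":"array"}},"required":["targets"]}

```bash
ls; mkdir -p pics; python3 - <<'E'
from plant import *
import cv2, numpy as np
s=state();print({k:np.round(v,3).tolist() for k,v in s.items()})
for n in ("side","top"):
    p,d=grab_frame(n); cv2.imwrite(f"pics/{n}0.png",p[...,::-1]); np.savez(f"{n}0.npz",p=p,d=d)
    print(camera_params(n))
print(camera_params("wrist"))
E
```

```text
pics
{'time': 0.0, 'joint_pos': [-1.346, 0.053, 1.614, 0.0, 1.476, -0.119], 'joint_vel': [0.002, 0.001, -0.001, -0.001, 0.0, 0.0], 'joint_efforts': [-0.001, -39.368, -37.018, -0.0, 0.007, 0.0], 'tool_pos': [0.211, -0.588, 0.23], 'tool_rot': [-0.001, 0.985, 0.171, -0.0], 'contact_force': [0.329, -0.556, -0.724], 'ft_torque': [-0.029, 0.025, 0.018], 'grasp_force': 0.0, 'gripper_width': 0.997}
{'fovy': 56.13421002822823, 'cx': 285.4222960200875, 'cy': 212.00456842295844, 'dist': array([-0.06705848,  0.        ,  0.        ,  0.        ,  0.        ]), 'rvec': array([ 1.9569433 , -0.16287796,  0.14671547]), 'tvec': array([-0.51074394,  0.23485687,  1.09521935])}
{'fovy': 47.25392628508225, 'cx': 279.8948420330877, 'cy': 218.5451403835739, 'dist': array([-0.10321666,  0.        ,  0.        ,  0.        ,  0.        ]), 'rvec': array([ 2.18097205, -2.15701033,  0.1331565 ]), 'tvec': array([0.14421111, 0.53093726, 1.66509554])}
{'fovy': 68.1771792288711, 'cx': 279.00826802387286, 'cy': 214.32171026171673, 'dist': array([0.00903337, 0.        , 0.        , 0.        , 0.        ]), 'hand_eye': array([[ 4.80490852e-04, -9.58175999e-01, -2.86179181e-01,
         7.27418118e-02],
       [ 9.99999735e-01,  3.03893761e-04,  6.61498214e-04,
         1.58627817e-04],
       [-5.46863645e-04, -2.86179423e-01,  9.58175891e-01,
        -1.42712633e-01],
       [ 0.00000000e+00,  0.00000000e+00,  0.00000000e+00,
         1.00000000e+00]])}
```

View pics/side0.png

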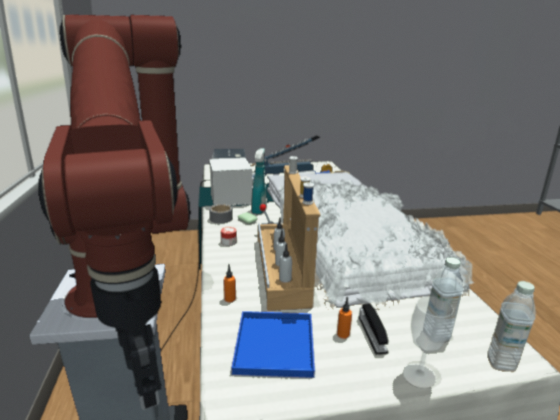

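View pics/top0.png

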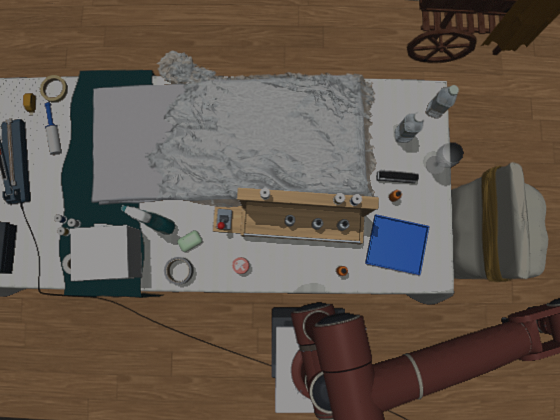

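Top view: rack spans about (215–375, 190–240). There are three white bottles with dark nozzles at (290,219), (317,223) and (343,225). The jar is at (241,266), the lever knob at (221,225), and the tray at (397,245). The orange look-alikes at (342,271) and (396,196) stay put. I'll enlarge to confirm.

```bash
cat > h.py <<'E'
from plant import *
import cv2, numpy as np
from scipy.spatial.transform import Rotation as R
def K(c): f=210/np.tan(np.radians(c["fovy"])/2); return np.array([[f,0,c["cx"]],[0,f,c["cy"]],[0,0,1.]])
def cam(n,st=None):
    c=camera_params(n)
    if n!="wrist":
        Rm=cv2.Rodrigues(np.array(c["rvec"]))[0]; return c,Rm.T,-Rm.T@np.array(c["tvec"])
    T=np.eye(4); q=st["tool_rot"]; T[:3,:3]=R.from_quat([q[1],q[2],q[3],q[0]]).as_matrix(); T[:3,3]=st["tool_pos"]
    T=T@c["hand_eye"]; return c,T[:3,:3],T[:3,3]
def rays(n,uv,st=None):
    c,Rw,o=cam(n,st); p=cv2.undistortPoints(np.float64(uv).reshape(-1,1,2),K(c),np.array(c["dist"])).reshape(-1,2)
    return o,np.c_[p,np.ones(len(p))]@Rw.T          # depth 1 along axis
def plane(n,uv,z,st=None):
    o,d=rays(n,uv,st); return o+d*((z-o[2])/d[:,2])[:,None]
def cloud(n,d,st=None):
    v,u=np.mgrid[:420,:560]; o,r=rays(n,np.c_[u.ravel(),v.ravel()],st); P=o+r*d.reshape(-1,1); P[d.ravel()==0]=np.nan
    return P.reshape(420,560,3)
def tri(a,b):  # (o,d),(o,d)
    o1,d1=a;o2,d2=b; s=np.linalg.lstsq(np.c_[d1,-d2],o2-o1,rcond=None)[0]
    p,q=o1+d1*s[0],o2+d2*s[1]; return (p+q)/2,np.linalg.norm(p-q)
def tool(st):
    q=st["tool_rot"]; return R.from_quat([q[1],q[2],q[3],q[0]]).as_matrix(),np.array(st["tool_pos"])
E
python3 - <<'E'
from h import *
t=np.load("top0.npz");s=np.load("side0.npz")
a=cv2.resize(t["p"][180:290,200:440],None,fx=3.3,fy=3.3,interpolation=cv2.INTER_CUBIC)
b=cv2.resize(s["p"][170:320,190:390],None,fx=1.8,fy=1.8,interpolation=cv2.INTER_CUBIC)
im=np.zeros((a.shape[0]+0,800,3),np.uint8);im=a[:,:800]
cv2.imwrite("pics/t1.png",im[...,::-1])
cv2.imwrite("pics/s1.png",cv2.resize(s["p"][140:320,190:330],None,fx=3.3,fy=3.3,interpolation=cv2.INTER_CUBIC)[...,::-1])
C=cloud("top",t["d"])
for n,(u,v) in dict(g1=(290,219),g2=(317,223),g3=(343,225),jar=(241,266),knob=(221,225),tray=(397,245),trayc=(397,245),table=(300,270),upL=(240,196),upR=(374,202),board=(303,228)).items(): print(n,C[v,u].round(3))
S=cloud("side",s["d"])
for n,(u,v) in dict(n1=(280,228),n2=(281,243),n3=(286,254),jar=(229,234),tray=(275,343)).items(): print(n,S[v,u].round(3))
E
```

```text
g1 [0.515 0.118 0.144]
g2 [0.504 0.028 0.133]
g3 [ 0.498 -0.058  0.136]
jar [0.361 0.283 0.049]
knob [0.496 0.348 0.114]
tray [ 0.442 -0.274 -0.006]
trayc [ 0.442 -0.274 -0.006]
table [ 0.349  0.076 -0.009]
upL [0.569 0.274 0.278]
upR [ 0.554 -0.131  0.287]
board [0.495 0.07  0.053]
n1 [0.52  0.111 0.128]
n2 [0.506 0.016 0.124]
n3 [ 0.504 -0.073  0.136]
jar [0.365 0.261 0.046]
tray [ 0.445 -0.268  0.005]
```

View pics/t1.png

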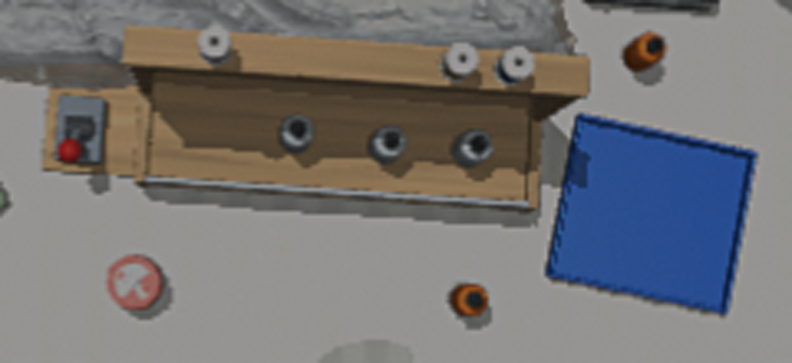

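View pics/s1.png

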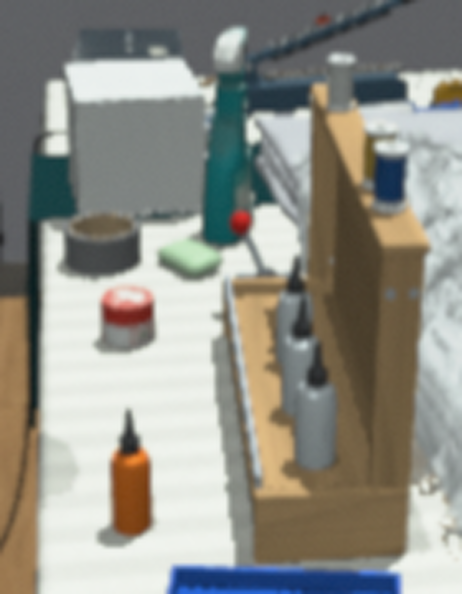

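Confirmed: there are three white/grey bottles in the rack at top-crop (297,130), (388,143) and (474,146), and its leftmost slot is empty. Orange bottles at (645,50) and (469,299) are look-alikes. The jar is at (135,282), and the tray corners are clear.

```bash
python3 - <<'E'
from h import *
c=lambda L:[(200+x/3.3,180+y/3.3) for x,y in L]
cs=lambda L:[(190+x/3.3,140+y/3.3) for x,y in L]
a=rays("top",c([(300,130),(393,142),(478,147),(68,150)])); b=rays("side",cs([(296,262),(303,300),(317,345),(240,222)]))
for i in range(4): print("tip/knob",*tri((a[0],a[1][i]),(b[0],b[1][i])))
r=plane("top",c([(150,181),(527,204)]),.078); print("rail ends",r.round(4)); d=r[0]-r[1]; print(np.linalg.norm(d[:2]),"yaw",np.degrees(np.arctan2(-d[0],d[1])))
tr=plane("top",c([(577,115),(755,153),(727,314),(548,277)]),.022);print("tray",tr.round(3),tr.mean(0),np.linalg.norm(np.roll(tr,-1,0)-tr,axis=1))
t=np.load("top0.npz")["p"];s=np.load("side0.npz")["p"]
for n,im,(x0,x1,y0,y1) in(("top",t,(225,260,250,285)),("side",s,(215,245,225,250))):
    h=cv2.cvtColor(im,cv2.COLOR_RGB2HSV);m=((h[...,1]>90)&((h[...,0]<8)|(h[...,0]>172))).astype(np.uint8);M=np.zeros_like(m);M[y0:y1,x0:x1]=m[y0:y1,x0:x1]
    k=max(cv2.findContours(M,0,2)[0],key=cv2.contourArea);e=cv2.minEnclosingCircle(k);print(n,e,cv2.boundingRect(k));
    print(plane(n,[e[0]],.05 if n=="top" else .04))
E
```

```text
tip/knob [0.51561133 0.11503733 0.15627623] 0.005953047328209171
tip/knob [0.50517095 0.02311669 0.15983795] 0.0075555341669376564
tip/knob [ 0.50160787 -0.06140857  0.15848384] 0.008183659834912396
tip/knob [0.49560244 0.34997144 0.10537293] 0.0011936899750705741
rail ends [[ 0.4664  0.2675  0.078 ]
 [ 0.4468 -0.1235  0.078 ]]
0.3915133518082736 yaw -2.8761065229490628
tray [[ 0.547 -0.189  0.022]
 [ 0.508 -0.384  0.022]
 [ 0.334 -0.35   0.022]
 [ 0.372 -0.156  0.022]] [ 0.44047234 -0.2696215   0.022     ] [0.19934865 0.17749076 0.19799935 0.17792718]
top ((240.34616088867188, 265.3846130371094), 8.088456153869629) (233, 258, 16, 16)
[[0.36278543 0.28500124 0.05      ]]
side ((228.0, 233.0), 7.615873336791992) (221, 229, 15, 10)
[[0.36286939 0.28171173 0.04      ]]
```

Rack yaw comes out at −2.9°, origin ≈ (0.519, 0.069). The bottle tips land within 5 mm of slots +45/−45/−135 at z≈0.158, against 0.162 expected. Next I'll move to a look pose with the camera on the front side and the tool tilted 15°.

```bash
cat >> h.py <<'E'
YAW=np.radians(-2.87)
def ori(tilt=15,yaw=YAW):
    t=np.radians(tilt); rx=np.array([np.cos(yaw),np.sin(yaw),0]); z=np.sin(t)*rx-[0,0,np.cos(t)]; x=-np.cos(t)*rx-[0,0,np.sin(t)]
    return np.c_[x,np.cross(z,x),z]
def go(*ps,M=None):
    s=state();A,p=tool(s); M=ori() if M is None else M
    print("at",p.round(4),"t",round(s["time"],1),"w",round(s["gripper_width"],3),"f",round(s["grasp_force"],1))
    for q in ps: print((A.T@(np.array(q)-p)/.025).round(2).tolist(),(np.degrees(R.from_matrix(A.T@M).as_rotvec())/8).round(2).tolist())
E
python3 -c "
from h import *
go([.4,.02,.33])"
```

```text
at [ 0.2105 -0.5879  0.2302] t 0.1 w 1.003 f 0.0
[15.33, -20.34, -3.95] [-2.57, -0.53, -19.53]
```

>>> jog_arm([
  [[4, -5, -4], [-0.3, -0.1, -2.5], 60],
  [[6, -8, -4], [-0.8, -0.2, -6], 60],
  [[10, -13, -4], [-1.3, -0.3, -10], 60],
  [[15.3, -20.3, -4], [-2.57, -0.53, -19.5], 60],
  [[15.3, -20.3, -4], [-2.57, -0.53, -19.5], 60],
  [[15.3, -20.3, -4], [-2.57, -0.53, -19.5], 60],
  [[15.3, -20.3, -4], [-2.57, -0.53, -19.5], 60],
  [[15.3, -20.3, -4], [-2.57, -0.53, -19.5], 60],
])

```text
time: 1.1
tool_pos: [0.3555, -0.1233, 0.3191]
tool_rot: [0.091, 0.603, 0.792, -0.004]
contact_force: [1.7, 0.1, -1.0]
gripper_width: 0.601
grasp_force: 0.0
```

```bash
python3 -c "
from h import *
go([.4,.02,.33]); print(np.round(state()['joint_pos'],2))"
```

```text
at [ 0.3555 -0.1233  0.3191] t 1.1 w 0.601 f 0.0
[4.95, 3.31, -0.85] [-1.19, -0.23, -8.84]
[-0.51 -0.76  2.1  -0.03  1.62 -0.78]
```

>>> jog_arm([
  [[5, 3.3, -0.9], [-1.2, -0.2, -8.8], 60],
  [[5, 3.3, -0.9], [-1.2, -0.2, -8.8], 60],
  [[5, 3.3, -0.9], [-1.2, -0.2, -8.8], 60],
  [[5, 3.3, -0.9], [-1.2, -0.2, -8.8], 60],
  [[5, 3.3, -0.9], [-1.2, -0.2, -8.8], 60],
  [[5, 3.3, -0.9], [-1.2, -0.2, -8.8], 60],
  [[5, 3.3, -0.9], [-1.2, -0.2, -8.8], 60],
  [[5, 3.3, -0.9], [-1.2, -0.2, -8.8], 60],
])

```text
time: 2.1
tool_pos: [0.3999, 0.0189, 0.3309]
tool_rot: [0.129, 0.031, 0.991, -0.001]
contact_force: [0.1, 0.5, -0.0]
gripper_width: 0.597
grasp_force: 0.0
```

```bash
python3 -c "
from h import *
go([.4,.02,.33])
s=state();p,d=grab_frame('wrist');import pickle;pickle.dump((s,p,d),open('w1.pkl','wb'));cv2.imwrite('pics/w1.png',p[...,::-1])
C=cloud('wrist',d,s); z=C[...,2]
m=((abs(z-.155)<.01)&(C[...,0]<.525)).astype(np.uint8)
for k in range(1,cv2.connectedComponents(m)[0]):
    l=cv2.connectedComponents(m)[1]==k
    if l.sum()>15: print(l.sum(),np.argwhere(l).mean(0)[::-1],C[l].mean(0).round(4),C[l].max(0).round(4))
for zz in(.05,.078): 
    l=abs(z-zz)<.004; print(zz,l.sum())
"
```

```text
at [0.3999 0.0189 0.3309] t 2.1 w 0.597 f 0.0
[0.01, 0.04, 0.03] [0.02, -0.02, -0.09]
74 [288.25675676 236.63513514] [0.5052 0.0239 0.1543] [0.5088 0.0275 0.163 ]
77 [212.96103896 238.8961039 ] [ 0.5026 -0.0643  0.1544] [ 0.5071 -0.0609  0.1631]
77 [367.79220779 239.50649351] [0.5154 0.1172 0.1543] [0.5193 0.1215 0.1631]
0.05 18307
0.078 3309
```

View pics/w1.png

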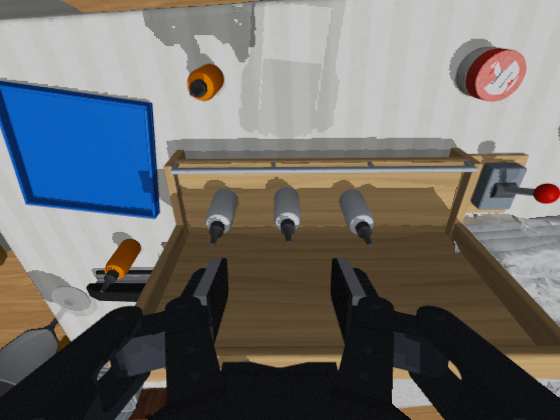

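The wrist view shows the three bottles with nozzle tips at (288,237), (213,239) and (368,240), top at z≈0.163, agreeing with two earlier views. Taking the rightmost first, hover then descend.

```bash
python3 -c "
from h import *
go([.51,-.065,.21],[.51,-.065,.13],[.51,-.065,.095])"
```

```text
at [0.4   0.019 0.331] t 2.1 w 0.599 f 0.0
[-3.22, -3.11, 5.84] [0.02, -0.02, -0.1]
[-2.4, -3.12, 8.93] [0.02, -0.02, -0.1]
[-2.04, -3.13, 10.29] [0.02, -0.02, -0.1]
```

>>> jog_arm([
  [[-1.6, -1.6, 2.5], [0, 0, -0.1], 60],
  [[-3.2, -3.1, 4.5], [0, 0, -0.1], 60],
  [[-3.2, -3.1, 5.8], [0, 0, -0.1], 60],
  [[-3.2, -3.1, 5.8], [0, 0, -0.1], 60],
  [[-2.8, -3.1, 7.3], [0, 0, -0.1], 60],
  [[-2.4, -3.1, 8.9], [0, 0, -0.1], 60],
  [[-2.4, -3.1, 8.9], [0, 0, -0.1], 60],
])

```text
time: 3.02
tool_pos: [0.5083, -0.0629, 0.1291]
tool_rot: [0.127, 0.023, 0.992, -0.001]
contact_force: [-0.3, 0.4, 0.6]
gripper_width: 0.602
grasp_force: 0.0
```

```bash
python3 -c "
from h import *
s=state();p,d=grab_frame('wrist');cv2.imwrite('pics/w2.png',p[...,::-1]); print(s['contact_force'])
go([.51,-.065,.095])"
```

```text
[-0.31096069  0.4388205   0.58481685]
at [ 0.5101 -0.0636  0.1319] t 3.1 w 0.598 f 0.0
[0.38, -0.06, 1.43] [0.02, -0.02, 0.02]
```

View pics/w2.png

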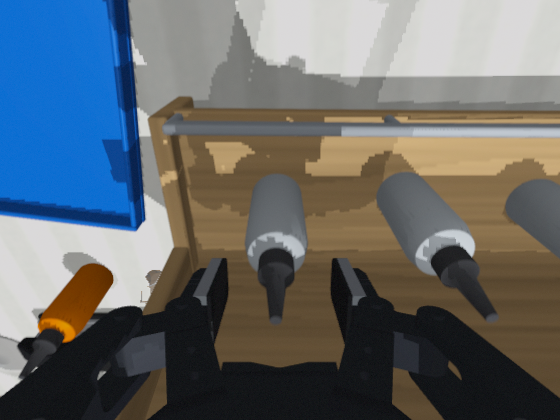

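The bottle (nozzle at (276,290)) sits midway between the fingers at (210) and (347). Descending, then closing gently.

>>> jog_arm([
  [[0.2, 0, 0.7], [0, 0, 0], 60],
  [[0.35, 0, 1.4], [0, 0, 0], 60],
  [[0.35, 0, 1.4], [0, 0, 0], 50],
  [[0.35, 0, 1.4], [0, 0, 0], 45],
  [[0.35, 0, 1.4], [0, 0, 0], 42],
  [[0.35, 0, 1.4], [0, 0, 0], 40],
  [[0.35, 0, 1.4], [0, 0, 0], 40],
])

```text
time: 3.95
tool_pos: [0.5119, -0.0644, 0.0966]
tool_rot: [0.13, 0.023, 0.991, -0.003]
contact_force: [0.1, -0.1, 4.3]
gripper_width: 0.402
grasp_force: 10.4
```

>>> jog_arm([
  [[0, 0, 0], [0, 0, 0], 39],
  [[0, 0, 0], [0, 0, 0], 39],
])

```text
time: 4.2
tool_pos: [0.5119, -0.0644, 0.0967]
tool_rot: [0.131, 0.023, 0.991, -0.003]
contact_force: [-0.5, -0.6, 5.8]
gripper_width: 0.399
grasp_force: 24.2
```

```bash
python3 -c "
from h import *
go([.511,-.065,.18],[.4,-.06,.18],[.415,-.2,.18],[.434,-.33,.16],[.434,-.33,.08],[.434,-.33,.054])"
```

```text
at [ 0.5119 -0.0644  0.0967] t 4.2 w 0.399 f 24.2
[-0.83, -0.02, -3.23] [0.01, 0.0, 0.02]
[3.47, -0.03, -4.38] [0.01, 0.0, 0.02]
[2.63, -5.59, -4.16] [0.01, 0.0, 0.02]
[1.87, -10.75, -3.13] [0.01, 0.0, 0.02]
[2.7, -10.76, -0.04] [0.01, 0.0, 0.02]
[2.97, -10.76, 0.96] [0.01, 0.0, 0.02]
```

>>> jog_arm([
  [[-0.4, 0, -1.5], [0, 0, 0], 39],
  [[-0.8, 0, -3.2], [0, 0, 0], 39],
  [[-0.8, 0, -3.2], [0, 0, 0], 39],
  [[1.3, 0, -3.8], [0, 0, 0], 39],
  [[3.5, 0, -4.4], [0, 0, 0], 39],
  [[3.1, -2.5, -4.3], [0, 0, 0], 39],
  [[2.6, -5, -4.1], [0, 0, 0], 39],
  [[2.3, -7, -4], [0, 0, 0], 39],
])

```text
time: 5.2
tool_pos: [0.4207, -0.2368, 0.1758]
tool_rot: [0.129, 0.024, 0.991, -0.002]
contact_force: [0.8, 0.4, 0.2]
gripper_width: 0.4
grasp_force: 24.2
```

```bash
python3 -c "
from h import *
go([.434,-.33,.16],[.434,-.33,.09],[.434,-.33,.054]);print(state()['contact_force'])
p,d=grab_frame('wrist');q,_=grab_frame('side');cv2.imwrite('pics/w3.png',np.hstack([cv2.resize(p,(400,300)),cv2.resize(q[200:410,150:430],(400,300))])[...,::-1])"
```

```text
at [ 0.4207 -0.2368  0.1758] t 5.2 w 0.4 f 24.2
[-0.53, -3.7, 0.79] [0.02, -0.02, 0.01]
[0.19, -3.71, 3.49] [0.02, -0.02, 0.01]
[0.56, -3.71, 4.88] [0.02, -0.02, 0.01]
[0.75835982 0.35945329 0.2371524 ]
```

View pics/w3.png

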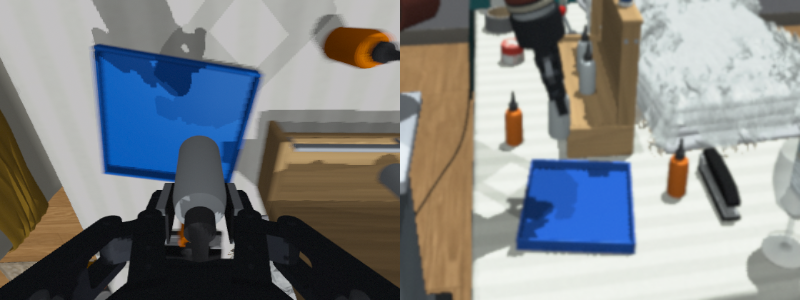

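The bottle hangs upright between the fingers (nozzle ~(200,225)). Carrying on to the tray's far side, then gently down.

>>> jog_arm([
  [[-0.5, -2, 0.8], [0, 0, 0], 39],
  [[-0.5, -3.7, 0.8], [0, 0, 0], 39],
  [[-0.5, -3.7, 0.8], [0, 0, 0], 39],
  [[-0.2, -3.7, 2.2], [0, 0, 0], 39],
  [[0.2, -3.7, 3.5], [0, 0, 0], 39],
  [[0.5, -3.7, 4.5], [0, 0, 0], 39],
  [[0.55, -3.7, 4.8], [0, 0, 0], 39],
  [[0.55, -3.7, 4.8], [0, 0, 0], 39],
])

```text
time: 6.3
tool_pos: [0.4347, -0.3272, 0.0569]
tool_rot: [0.129, 0.023, 0.991, -0.002]
contact_force: [-0.2, -0.1, 0.2]
gripper_width: 0.395
grasp_force: 24.3
```

>>> jog_arm([
  [[0, 0, 0.1], [0, 0, 0], 39],
  [[0, 0, 0.1], [0, 0, 0], 39],
])

```text
time: 6.55
tool_pos: [0.436, -0.3287, 0.0559]
tool_rot: [0.13, 0.023, 0.991, -0.003]
contact_force: [0.5, -0.1, -0.3]
gripper_width: 0.395
grasp_force: 24.3
```

>>> jog_arm([
  [[0.02, 0, 0.08], [0, 0, 0], 39],
  [[0.04, 0, 0.16], [0, 0, 0], 39],
  [[0.04, 0, 0.16], [0, 0, 0], 39],
])

```text
time: 6.92
tool_pos: [0.436, -0.3287, 0.0517]
tool_rot: [0.13, 0.023, 0.991, -0.002]
contact_force: [-1.2, 1.1, 3.9]
gripper_width: 0.394
grasp_force: 24.8
```

>>> jog_arm([
  [[0, 0, 0], [0, 0, 0], 44],
  [[0, 0, 0], [0, 0, 0], 52],
  [[0, 0, 0], [0, 0, 0], 52],
  [[-0.3, 0, -1.2], [0, 0, 0], 54],
  [[-0.9, 0, -3.4], [0, 0, 0], 60],
  [[-1.4, 0, -5.3], [0, 0, 0], 60],
  [[-1.4, 0, -5.3], [0, 0, 0], 60],
])

```text
time: 7.8
tool_pos: [0.4373, -0.3309, 0.1939]
tool_rot: [0.133, 0.023, 0.991, -0.006]
contact_force: [0.4, -0.9, 0.7]
gripper_width: 0.606
grasp_force: 0.0
```

```bash
python3 -c "
from h import *
s=state();p,d=grab_frame('wrist')
C=cloud('wrist',d,s);m=(C[...,2]>.095)&(C[...,2]<.13)&(C[...,1]<-.25)&(C[...,1]>-.4);print('tip',m.sum(),C[m].mean(0).round(3),C[m].max(0).round(3))
go([.43,-.1,.24],[.515,.025,.2],[.515,.025,.095])"
```

```text
tip 231 [ 0.427 -0.329  0.107] [ 0.432 -0.323  0.119]
at [ 0.4361 -0.3296  0.1904] t 7.8 w 0.601 f 0.0
[0.13, 9.16, -2.11] [-0.01, 0.01, 0.03]
[-2.51, 14.31, 0.25] [-0.01, 0.01, 0.03]
[-1.42, 14.32, 4.3] [-0.01, 0.01, 0.03]
```

>>> jog_arm([
  [[0.1, 2.5, -2], [0, 0, 0], 60],
  [[0.1, 5, -2], [0, 0, 0], 60],
  [[0.1, 7.5, -2], [0, 0, 0], 60],
  [[0.1, 10, -2], [0, 0, 0], 60],
  [[-1, 12.2, -1.2], [0, 0, 0], 60],
  [[-2.5, 14.3, 0], [0, 0, 0], 60],
  [[-2.5, 14.3, 0.2], [0, 0, 0], 60],
  [[-2.5, 14.3, 0.2], [0, 0, 0], 60],
])

```text
time: 8.85
tool_pos: [0.5122, 0.0271, 0.1956]
tool_rot: [0.126, 0.022, 0.992, -0.002]
contact_force: [-0.4, -0.2, -0.3]
gripper_width: 0.597
grasp_force: 0.0
```

```bash
python3 -c "
from h import *
s=state();p,d=grab_frame('wrist')
C=cloud('wrist',d,s);m=(C[...,2]>.145)&(C[...,2]<.18)&(C[...,1]<.05)&(C[...,1]>0)&(C[...,0]<.525);print('tip',m.sum(),C[m].mean(0).round(3),C[m].max(0).round(3))
go([.515,.025,.13],[.515,.025,.0955])"
```

```text
tip 256 [0.505 0.024 0.155] [0.51  0.028 0.164]
at [0.5124 0.0261 0.1969] t 8.9 w 0.601 f 0.0
[0.57, -0.04, 2.62] [0.02, -0.05, 0.03]
[0.92, -0.05, 3.95] [0.02, -0.05, 0.03]
```

>>> jog_arm([
  [[0.35, -0.06, 1.3], [0, 0, 0], 60],
  [[0.6, -0.06, 2.6], [0, 0, 0], 60],
  [[0.95, -0.06, 3.9], [0, 0, 0], 60],
  [[0.95, -0.06, 3.9], [0, 0, 0], 52],
  [[0.95, -0.06, 3.9], [0, 0, 0], 45],
  [[0.95, -0.06, 3.9], [0, 0, 0], 41],
  [[0.95, -0.06, 3.9], [0, 0, 0], 39],
  [[0.95, -0.06, 3.9], [0, 0, 0], 39],
])

```text
time: 9.9
tool_pos: [0.5173, 0.0239, 0.1016]
tool_rot: [0.131, 0.023, 0.991, -0.003]
contact_force: [-0.7, -1.9, 6.0]
gripper_width: 0.398
grasp_force: 16.3
```

```bash
python3 -c "
from h import *
go([.514,.025,.185],[.4,.03,.185],[.415,-.15,.185],[.446,-.27,.17],[.446,-.27,.09],[.446,-.27,.053])"
```

```text
at [0.5173 0.0239 0.1016] t 9.9 w 0.398 f 16.3
[-0.74, 0.04, -3.25] [0.01, 0.01, 0.02]
[3.67, 0.03, -4.44] [0.01, 0.01, 0.02]
[2.76, -7.14, -4.21] [0.01, 0.01, 0.02]
[1.51, -11.87, -3.25] [0.01, 0.01, 0.02]
[2.34, -11.88, -0.16] [0.01, 0.01, 0.02]
[2.73, -11.88, 1.27] [0.01, 0.01, 0.02]
```

Slightly high (TCP 0.1016 against 0.0955), so I'll reopen, drop 5 mm and regrip.

>>> jog_arm([
  [[0, 0, 0], [0, 0, 0], 50],
  [[0, 0, 0], [0, 0, 0], 50],
  [[0.1, 0, 0.2], [0, 0, 0], 50],
  [[0.1, 0, 0.2], [0, 0, 0], 45],
  [[0.1, 0, 0.2], [0, 0, 0], 41],
  [[0.1, 0, 0.2], [0, 0, 0], 39],
  [[0.1, 0, 0.2], [0, 0, 0], 39],
  [[0.1, 0, 0.2], [0, 0, 0], 39],
])

```text
time: 10.9
tool_pos: [0.5144, 0.0244, 0.0936]
tool_rot: [0.129, 0.023, 0.991, -0.002]
contact_force: [0.4, -0.6, 0.1]
gripper_width: 0.394
grasp_force: 21.3
```

```bash
python3 -c "
from h import *
go([.514,.025,.185],[.4,.03,.185],[.415,-.15,.185],[.446,-.27,.17],[.446,-.27,.09],[.446,-.27,.053])"
```

```text
at [0.5144 0.0244 0.0936] t 10.9 w 0.394 f 21.3
[-0.92, 0.03, -3.54] [0.02, -0.02, 0.02]
[3.49, 0.02, -4.71] [0.02, -0.02, 0.02]
[2.58, -7.15, -4.48] [0.02, -0.02, 0.02]
[1.32, -11.88, -3.53] [0.02, -0.02, 0.02]
[2.14, -11.89, -0.44] [0.02, -0.02, 0.02]
[2.52, -11.89, 0.99] [0.02, -0.02, 0.02]
```

>>> jog_arm([
  [[-0.4, 0, -1.6], [0, 0, 0], 39],
  [[-0.9, 0, -3.5], [0, 0, 0], 39],
  [[-0.9, 0, -3.5], [0, 0, 0], 39],
  [[1.3, 0, -4.1], [0, 0, 0], 39],
  [[3.5, 0, -4.7], [0, 0, 0], 39],
  [[3.2, -2.4, -4.6], [0, 0, 0], 39],
  [[2.9, -4.8, -4.5], [0, 0, 0], 39],
  [[2.6, -7.1, -4.5], [0, 0, 0], 39],
])

```text
time: 11.9
tool_pos: [0.414, -0.1502, 0.1848]
tool_rot: [0.13, 0.023, 0.991, -0.002]
contact_force: [0.1, -0.4, -0.6]
gripper_width: 0.392
grasp_force: 21.4
```

```bash
python3 -c "
from h import *
go([.446,-.27,.17],[.446,-.27,.09],[.446,-.27,.053])"
```

```text
at [ 0.414  -0.1502  0.1848] t 11.9 w 0.392 f 21.4
[-1.3, -4.73, 0.95] [0.02, -0.01, 0.02]
[-0.48, -4.73, 4.04] [0.02, -0.01, 0.02]
[-0.1, -4.73, 5.47] [0.02, -0.01, 0.02]
```

>>> jog_arm([
  [[-0.6, -2.3, 0.5], [0, 0, 0], 39],
  [[-1.3, -4.7, 0.9], [0, 0, 0], 39],
  [[-1.3, -4.7, 0.9], [0, 0, 0], 39],
  [[-0.9, -4.7, 2.4], [0, 0, 0], 39],
  [[-0.5, -4.7, 4], [0, 0, 0], 39],
  [[-0.2, -4.7, 5.2], [0, 0, 0], 39],
  [[-0.1, -4.7, 5.5], [0, 0, 0], 39],
  [[-0.1, -4.7, 5.5], [0, 0, 0], 39],
])

```text
time: 12.9
tool_pos: [0.4467, -0.2672, 0.053]
tool_rot: [0.129, 0.023, 0.991, -0.002]
contact_force: [-0.4, -1.0, 0.3]
gripper_width: 0.394
grasp_force: 21.5
```

>>> jog_arm([
  [[0.02, 0, 0.08], [0, 0, 0], 39],
  [[0.03, 0, 0.12], [0, 0, 0], 39],
])

```text
time: 13.15
tool_pos: [0.4475, -0.2684, 0.0513]
tool_rot: [0.13, 0.023, 0.991, -0.003]
contact_force: [0.3, 0.3, -0.4]
gripper_width: 0.394
grasp_force: 21.5
```

>>> jog_arm([
  [[0.02, 0, 0.08], [0, 0, 0], 39],
  [[0.02, 0, 0.08], [0, 0, 0], 39],
])

```text
time: 13.4
tool_pos: [0.4472, -0.2682, 0.0484]
tool_rot: [0.13, 0.023, 0.991, -0.003]
contact_force: [-0.0, -0.0, 1.3]
gripper_width: 0.393
grasp_force: 21.6
```

>>> jog_arm([
  [[0, 0, 0.02], [0, 0, 0], 44],
  [[0, 0, 0], [0, 0, 0], 52],
  [[0, 0, 0], [0, 0, 0], 52],
  [[-0.3, 0, -1.2], [0, 0, 0], 54],
  [[-0.9, 0, -3.4], [0, 0, 0], 60],
  [[-1.4, 0, -5.3], [0, 0, 0], 60],
  [[-1.4, 0, -5.6], [0, 0, 0], 60],
])

```text
time: 14.28
tool_pos: [0.4466, -0.2697, 0.1976]
tool_rot: [0.133, 0.023, 0.991, -0.005]
contact_force: [0.6, -0.2, -0.0]
gripper_width: 0.601
grasp_force: 0.0
```

```bash
python3 -c "
from h import *
s=state();p,d=grab_frame('wrist')
C=cloud('wrist',d,s);m=(C[...,2]>.095)&(C[...,2]<.13)&(C[...,1]<-.22)&(C[...,1]>-.3);print('tip',m.sum(),C[m].mean(0).round(3),C[m].max(0).round(3))
go([.45,.0,.24],[.519,.1155,.2])"
```

```text
tip 339 [ 0.498 -0.265  0.106] [ 0.618 -0.256  0.118]
at [ 0.4458 -0.2691  0.1959] t 14.3 w 0.601 f 0.0
[-0.14, 10.75, -1.81] [-0.01, 0.01, 0.03]
[-2.18, 15.5, 0.38] [-0.01, 0.01, 0.03]
```

>>> jog_arm([
  [[0, 2.5, -1.8], [0, 0, 0], 60],
  [[0, 5, -1.8], [0, 0, 0], 60],
  [[0, 7.5, -1.8], [0, 0, 0], 60],
  [[0, 10, -1.8], [0, 0, 0], 60],
  [[-0.5, 12.5, -1.3], [0, 0, 0], 60],
  [[-1.5, 14.5, -0.5], [0, 0, 0], 60],
  [[-2.2, 15.5, 0.3], [0, 0, 0], 60],
  [[-2.2, 15.5, 0.3], [0, 0, 0], 60],
])

```text
time: 15.32
tool_pos: [0.5162, 0.1186, 0.1943]
tool_rot: [0.125, 0.021, 0.992, -0.002]
contact_force: [-0.1, -0.1, -0.2]
gripper_width: 0.601
grasp_force: 0.0
```

```bash
python3 -c "
from h import *
s=state();p,d=grab_frame('wrist')
C=cloud('wrist',d,s);m=(C[...,2]>.145)&(C[...,2]<.18)&(C[...,1]<.15)&(C[...,1]>.08)&(C[...,0]<.53);print('tip',m.sum(),C[m].mean(0).round(3),C[m].max(0).round(3))
go([.519,.1155,.13],[.519,.1155,.0945])"
```

```text
tip 255 [0.515 0.118 0.155] [0.52  0.122 0.163]
at [0.5163 0.1174 0.1958] t 15.4 w 0.601 f 0.0
[0.55, -0.07, 2.58] [0.01, -0.07, 0.04]
[0.91, -0.07, 3.95] [0.01, -0.07, 0.04]
```

>>> jog_arm([
  [[0.2, 0, 1.4], [0, 0, 0], 60],
  [[0.4, 0, 2.7], [0, 0, 0], 60],
  [[0.76, 0, 4], [0, 0, 0], 60],
  [[0.76, 0, 4], [0, 0, 0], 60],
  [[0.76, 0, 4], [0, 0, 0], 50],
  [[0.76, 0, 4], [0, 0, 0], 45],
  [[0.76, 0, 4], [0, 0, 0], 43],
])

```text
time: 16.25
tool_pos: [0.5261, 0.1165, 0.0998]
tool_rot: [0.131, 0.023, 0.991, -0.002]
contact_force: [0.0, -0.1, -0.7]
gripper_width: 0.428
grasp_force: 0.0
```

```bash
python3 -c "
from h import *
go([.523,.1165,.0945])
s=state();print(s['contact_force'])
p,d=grab_frame('wrist');cv2.imwrite('pics/w4.png',p[...,::-1])"
```

```text
at [0.5261 0.1165 0.0998] t 16.2 w 0.428 f 0.0
[0.17, -0.01, 0.17] [0.02, 0.0, 0.02]
[ 0.02128686 -0.0856542  -0.72297011]
```

View pics/w4.png

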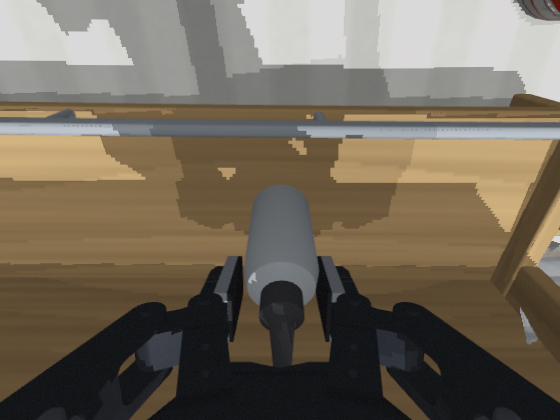

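The bottle (body centre ~(282,240)) is centred between the pads. Lowering the last few mm and closing.

>>> jog_arm([
  [[0.12, 0, 0.17], [0, 0, 0], 43],
  [[0.12, 0, 0.17], [0, 0, 0], 41],
  [[0.12, 0, 0.17], [0, 0, 0], 40],
  [[0.12, 0, 0.17], [0, 0, 0], 39],
  [[0.12, 0, 0.17], [0, 0, 0], 39],
  [[0.12, 0, 0.17], [0, 0, 0], 39],
])

```text
time: 17.05
tool_pos: [0.5233, 0.1165, 0.0932]
tool_rot: [0.129, 0.023, 0.991, -0.002]
contact_force: [0.1, -0.4, 0.2]
gripper_width: 0.396
grasp_force: 25.2
```

```bash
python3 -c "
from h import *
go([.523,.1165,.185],[.4,.12,.185],[.41,-.1,.185],[.458,-.209,.175],[.458,-.209,.09],[.458,-.209,.053])"
```

```text
at [0.5233 0.1165 0.0932] t 17.1 w 0.396 f 25.2
[-0.93, 0.0, -3.55] [0.02, -0.02, 0.02]
[3.83, -0.09, -4.81] [0.02, -0.02, 0.02]
[3.04, -8.86, -4.62] [0.02, -0.02, 0.02]
[1.09, -13.12, -3.7] [0.02, -0.02, 0.02]
[1.96, -13.13, -0.41] [0.02, -0.02, 0.02]
[2.34, -13.13, 1.02] [0.02, -0.02, 0.02]
```

>>> jog_arm([
  [[-0.4, 0, -1.6], [0, 0, 0], 39],
  [[-0.9, 0, -3.5], [0, 0, 0], 39],
  [[-0.9, 0, -3.5], [0, 0, 0], 39],
  [[1.4, 0, -4.1], [0, 0, 0], 39],
  [[3.8, 0, -4.8], [0, 0, 0], 39],
  [[3.6, -2.5, -4.8], [0, 0, 0], 39],
  [[3.3, -5, -4.7], [0, 0, 0], 39],
  [[3, -7.5, -4.6], [0, 0, 0], 39],
])

```text
time: 18.05
tool_pos: [0.4121, -0.066, 0.1843]
tool_rot: [0.13, 0.022, 0.991, -0.002]
contact_force: [1.6, 0.1, -0.2]
gripper_width: 0.396
grasp_force: 25.3
```

```bash
python3 -c "
from h import *
go([.458,-.209,.175],[.458,-.209,.09],[.458,-.209,.053])"
```

```text
at [ 0.4121 -0.066   0.1843] t 18.1 w 0.396 f 25.3
[-1.93, -5.63, 0.89] [0.02, -0.01, 0.03]
[-1.05, -5.64, 4.18] [0.02, -0.01, 0.03]
[-0.67, -5.64, 5.61] [0.02, -0.01, 0.03]
```

>>> jog_arm([
  [[-0.4, -2.4, 0.1], [0, 0, 0], 39],
  [[-1, -4.4, 0.4], [0, 0, 0], 39],
  [[-1.9, -5.6, 0.9], [0, 0, 0], 39],
  [[-1.9, -5.6, 0.9], [0, 0, 0], 39],
  [[-1.5, -5.6, 2.5], [0, 0, 0], 39],
  [[-1.05, -5.6, 4.2], [0, 0, 0], 39],
  [[-0.7, -5.6, 5.5], [0, 0, 0], 39],
  [[-0.7, -5.6, 5.6], [0, 0, 0], 39],
])

```text
time: 19.05
tool_pos: [0.4562, -0.2043, 0.0502]
tool_rot: [0.126, 0.023, 0.992, 0.0]
contact_force: [-0.3, 0.1, -0.0]
gripper_width: 0.398
grasp_force: 25.3
```

>>> jog_arm([
  [[0.02, 0, 0.08], [0, 0, 0], 39],
  [[0.03, 0, 0.12], [0, 0, 0], 39],
  [[0.03, 0, 0.12], [0, 0, 0], 39],
])

```text
time: 19.42
tool_pos: [0.4597, -0.2076, 0.0522]
tool_rot: [0.13, 0.023, 0.991, -0.003]
contact_force: [-0.9, 0.1, -0.3]
gripper_width: 0.395
grasp_force: 25.3
```

>>> jog_arm([
  [[0.02, 0, 0.08], [0, 0, 0], 39],
  [[0.03, 0, 0.14], [0, 0, 0], 39],
  [[0.03, 0, 0.14], [0, 0, 0], 39],
])

```text
time: 19.8
tool_pos: [0.4594, -0.2073, 0.0476]
tool_rot: [0.13, 0.023, 0.991, -0.002]
contact_force: [-0.3, 1.3, 2.9]
gripper_width: 0.394
grasp_force: 25.7
```

Floor contact, so release and rise.

>>> jog_arm([
  [[0, 0, 0], [0, 0, 0], 44],
  [[0, 0, 0], [0, 0, 0], 52],
  [[0, 0, 0], [0, 0, 0], 52],
  [[-0.3, 0, -1.2], [0, 0, 0], 54],
  [[-0.9, 0, -3.4], [0, 0, 0], 60],
  [[-1.4, 0, -5.3], [0, 0, 0], 60],
  [[-1.8, 0, -6.7], [0, 0, 0], 80],
  [[-1.8, 0, -6.7], [0, 0, 0], 100],
])

```text
time: 20.8
tool_pos: [0.4612, -0.2086, 0.2252]
tool_rot: [0.132, 0.023, 0.991, -0.004]
contact_force: [-0.2, -0.2, -0.1]
gripper_width: 0.98
grasp_force: 0.0
```

```bash
cat >> h.py <<'E'
def jar():
    s=state()
    for n,b in(("top",(215,300,240,292)),("side",(205,262,215,262))):
        im,_=grab_frame(n);x0,x1,y0,y1=b
        h=cv2.cvtColor(im,cv2.COLOR_RGB2HSV);m=((h[...,1]>90)&((h[...,0]<8)|(h[...,0]>172))).astype(np.uint8);M=np.zeros_like(m);M[y0:y1,x0:x1]=m[y0:y1,x0:x1]
        ks=cv2.findContours(M,0,2)[0]
        if not ks: print(n,"no jar"); continue
        k=max(ks,key=cv2.contourArea);e=cv2.minEnclosingCircle(k);print(n,e,plane(n,[e[0]],.05 if n=="top" else .04).round(4))
        cv2.imwrite(f"pics/j_{n}_{s['time']:.0f}.png",im[...,::-1])
E
python3 -c "
from h import *
jar(); go([.40,-.05,.30],[.3,.2,.3])"
```

```text
top ((242.3333282470703, 255.88888549804688), 8.000877380371094) [[0.3956 0.2787 0.05  ]]
side ((237.5, 233.5), 7.382511615753174) [[0.396  0.2734 0.04  ]]
at [ 0.4594 -0.2073  0.2202] t 20.9 w 0.998 f 0.0
[1.76, 6.18, -3.76] [0.02, -0.02, 0.02]
[6.08, 15.98, -4.88] [0.02, -0.02, 0.02]
```

The jar was knocked to (0.396, 0.278), and both views agree. Moving to a hover above it with the fingers fully open.

```bash
python3 -c "
from h import *
go([.40,-.0,.25],[.40,.2,.22],[.403,.278,.17])"
```

```text
at [ 0.4594 -0.2073  0.2202] t 20.9 w 0.998 f 0.0
[2.37, 8.17, -1.85] [0.02, -0.02, 0.02]
[3.04, 16.16, -0.77] [0.02, -0.02, 0.02]
[3.58, 19.28, 1.16] [0.02, -0.02, 0.02]
```

>>> jog_arm([
  [[1.2, 2.4, -1], [0, 0, 0], 100],
  [[2, 4.8, -1.8], [0, 0, 0], 100],
  [[2.4, 7.2, -1.8], [0, 0, 0], 100],
  [[2.5, 9.7, -1.6], [0, 0, 0], 100],
  [[2.7, 12.1, -1.3], [0, 0, 0], 100],
  [[2.9, 14.5, -1], [0, 0, 0], 100],
  [[3.1, 17, -0.6], [0, 0, 0], 100],
  [[3.6, 19.3, 0.5], [0, 0, 0], 100],
])

```text
time: 21.9
tool_pos: [0.3981, 0.272, 0.1894]
tool_rot: [0.13, 0.022, 0.991, -0.002]
contact_force: [1.5, -1.1, 0.3]
gripper_width: 0.998
grasp_force: 0.0
```

```bash
python3 -c "
from h import *
s=state();p,d=grab_frame('wrist');cv2.imwrite('pics/w5.png',p[...,::-1])
C=cloud('wrist',d,s);h=cv2.cvtColor(p,cv2.COLOR_RGB2HSV);m=(abs(C[...,2]-.05)<.006)&(np.hypot(C[...,0]-.396,C[...,1]-.278)<.06)
print('lid',m.sum(),C[m].min(0).round(4),C[m].max(0).round(4),C[m].mean(0).round(4))
go([.403,.278,.10],[.403,.278,.01])"
```

```text
lid 3115 [0.368  0.2515 0.044 ] [0.4247 0.3076 0.0528] [0.3941 0.2799 0.0504]
at [0.3944 0.2758 0.1828] t 21.9 w 1.001 f 0.0
[0.49, 0.1, 3.29] [0.03, -0.09, 0.07]
[1.38, 0.1, 6.78] [0.03, -0.09, 0.07]
```

View pics/w5.png

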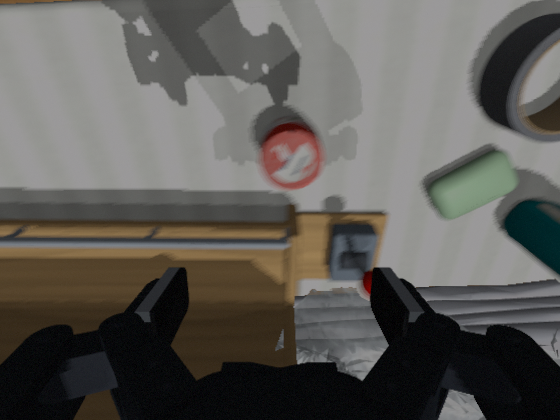

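Lid is at (291,155), centre (0.396, 0.280), top z 0.050, matching the description. Descending.

>>> jog_arm([
  [[0.2, 0.15, 1.6], [0, -0.1, 0], 100],
  [[0.5, 0.15, 3.3], [0, -0.1, 0], 100],
  [[0.5, 0.15, 3.3], [0, -0.1, 0], 100],
  [[0.9, 0.15, 4.9], [0, -0.1, 0], 100],
  [[1.2, 0.15, 6.1], [0, -0.1, 0], 100],
  [[1.2, 0.15, 6.1], [0, -0.1, 0], 100],
])

```text
time: 22.7
tool_pos: [0.4075, 0.272, 0.0338]
tool_rot: [0.134, 0.023, 0.991, -0.004]
contact_force: [-0.8, 1.0, 0.4]
gripper_width: 1.004
grasp_force: 0.0
```

```bash
python3 -c "
from h import *
s=state();print(s['contact_force']);p,d=grab_frame('wrist');cv2.imwrite('pics/w6.png',p[...,::-1])
C=cloud('wrist',d,s);m=(abs(C[...,2]-.05)<.004)&(np.hypot(C[...,0]-.396,C[...,1]-.278)<.04)
print('lid',m.sum(),C[m].min(0).round(4),C[m].max(0).round(4),C[m].mean(0).round(4))
go([.4035,.2795,.01])"
```

```text
[-0.79387516  0.97819743  0.44628599]
lid 10386 [0.3672 0.2508 0.046 ] [0.4249 0.3178 0.054 ] [0.3923 0.2806 0.0504]
at [0.409  0.2728 0.0358] t 22.8 w 0.999 f 0.0
[0.5, 0.26, 0.93] [0.01, 0.08, 0.02]
```

>>> jog_arm([
  [[0.1, 0.26, 0.2], [0, 0.05, 0], 100],
  [[0.4, 0.26, 0.9], [0, 0.05, 0], 100],
  [[0.4, 0.26, 0.9], [0, 0.05, 0], 100],
  [[0.4, 0.26, 0.9], [0, 0.05, 0], 80],
  [[0.4, 0.26, 0.9], [0, 0.05, 0], 72],
  [[0.4, 0.26, 0.9], [0, 0.05, 0], 69],
  [[0.4, 0.26, 0.9], [0, 0.05, 0], 67],
  [[0.4, 0.26, 0.9], [0, 0.05, 0], 66],
])

```text
time: 23.75
tool_pos: [0.4062, 0.28, 0.012]
tool_rot: [0.133, 0.023, 0.991, -0.002]
contact_force: [-4.0, -1.7, 7.2]
gripper_width: 0.666
grasp_force: 40.4
```

```bash
python3 -c "
from h import *
go([.4,.28,.16],[.4,.1,.17],[.525,.1,.16],[.525,.1,.08],[.525,.1,.066])"
```

```text
at [0.4062 0.28   0.012 ] t 23.8 w 0.666 f 40.4
[-1.32, 0.0, -5.78] [0.02, 0.04, 0.02]
[-1.76, -7.19, -6.09] [0.02, 0.04, 0.02]
[-6.47, -6.96, -4.38] [0.02, 0.04, 0.02]
[-5.63, -6.96, -1.3] [0.02, 0.04, 0.02]
[-5.48, -6.97, -0.76] [0.02, 0.04, 0.02]
```

>>> jog_arm([
  [[-0.4, 0, -1.6], [0, 0, 0], 66],
  [[-0.9, 0, -3.8], [0, 0, 0], 66],
  [[-1.3, 0, -5.8], [0, 0, 0], 66],
  [[-1.5, -2.4, -6], [0, 0, 0], 66],
  [[-1.6, -4.8, -6.1], [0, 0, 0], 66],
  [[-1.8, -7.1, -6.1], [0, 0, 0], 66],
  [[-1.8, -7.1, -6.1], [0, 0, 0], 66],
  [[-1.8, -7.1, -6.1], [0, 0, 0], 66],
])

```text
time: 24.75
tool_pos: [0.4005, 0.1021, 0.1693]
tool_rot: [0.132, 0.024, 0.991, -0.002]
contact_force: [-0.1, 0.1, -1.2]
gripper_width: 0.671
grasp_force: 41.2
```

```bash
python3 -c "
from h import *
p,d=grab_frame('wrist');cv2.imwrite('pics/w7.png',p[...,::-1])
go([.525,.1,.16],[.525,.1,.08],[.525,.1,.066])"
```

```text
at [0.4005 0.1028 0.1693] t 24.8 w 0.666 f 41.2
[-4.71, 0.11, 1.67] [0.02, 0.03, 0.03]
[-3.87, 0.11, 4.75] [0.02, 0.03, 0.03]
[-3.72, 0.11, 5.29] [0.02, 0.03, 0.03]
```

View pics/w7.png

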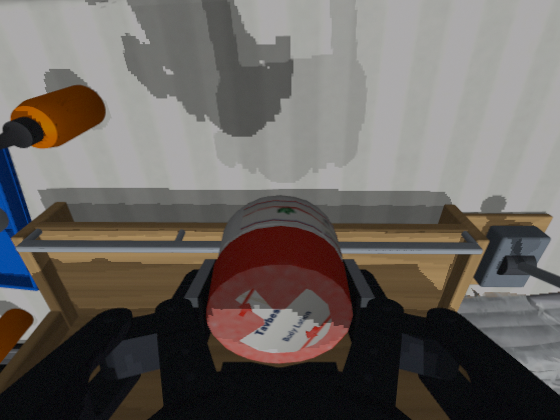

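The jar is held firmly and upright (centre ~(280,290)). Moving it in over the rail and down.

>>> jog_arm([
  [[-2, 0, 0.6], [0, 0, 0], 66],
  [[-4, 0, 1.3], [0, 0, 0], 66],
  [[-4.7, 0, 1.7], [0, 0, 0], 66],
  [[-4.7, 0, 1.7], [0, 0, 0], 66],
  [[-4.2, 0, 3.3], [0, 0, 0], 66],
  [[-3.9, 0, 4.7], [0, 0, 0], 66],
  [[-3.75, 0, 5.2], [0, 0, 0], 66],
  [[-3.75, 0, 5.2], [0, 0, 0], 66],
])

```text
time: 25.8
tool_pos: [0.5242, 0.0972, 0.0684]
tool_rot: [0.132, 0.023, 0.991, -0.002]
contact_force: [-0.1, -0.8, -0.1]
gripper_width: 0.668
grasp_force: 41.2
```

>>> jog_arm([
  [[0.02, 0, 0.08], [0, 0, 0], 66],
  [[0.02, 0, 0.08], [0, 0, 0], 66],
])

```text
time: 26.05
tool_pos: [0.5263, 0.0966, 0.0686]
tool_rot: [0.134, 0.023, 0.991, -0.002]
contact_force: [0.1, -0.2, -0.9]
gripper_width: 0.673
grasp_force: 41.2
```

>>> jog_arm([
  [[0.03, 0, 0.1], [0, 0, 0], 66],
  [[0.05, 0, 0.2], [0, 0, 0], 66],
  [[0.05, 0, 0.2], [0, 0, 0], 66],
])

```text
time: 26.42
tool_pos: [0.5257, 0.0963, 0.062]
tool_rot: [0.133, 0.023, 0.991, -0.002]
contact_force: [0.0, -0.7, -0.1]
gripper_width: 0.668
grasp_force: 41.3
```

>>> jog_arm([
  [[0.01, 0, 0.05], [0, 0, 0], 66],
  [[0.02, 0, 0.09], [0, 0, 0], 66],
  [[0.02, 0, 0.09], [0, 0, 0], 66],
])

```text
time: 26.8
tool_pos: [0.526, 0.0964, 0.062]
tool_rot: [0.133, 0.023, 0.991, -0.003]
contact_force: [-13.3, -1.6, 17.5]
gripper_width: 0.67
grasp_force: 43.2
```

>>> jog_arm([
  [[-0.01, 0, -0.07], [0, 0, 0], 66],
  [[-0.01, 0, -0.07], [0, 0, 0], 74],
  [[-0.01, 0, -0.07], [0, 0, 0], 90],
  [[-0.01, 0, -0.07], [0, 0, 0], 100],
  [[-0.5, 0, -1.8], [0, 0, 0], 100],
  [[-1, 0, -4], [0, 0, 0], 100],
  [[-1, 0, -4.3], [0, 0, 0], 100],
  [[-1, 0, -4.3], [0, 0, 0], 100],
])

```text
time: 27.8
tool_pos: [0.5215, 0.0965, 0.1701]
tool_rot: [0.133, 0.023, 0.991, -0.002]
contact_force: [0.3, -0.2, 0.0]
gripper_width: 1.001
grasp_force: 0.0
```

```bash
python3 -c "
from h import *
s=state();p,d=grab_frame('wrist')
C=cloud('wrist',d,s);m=(abs(C[...,2]-.1)<.006)&(np.hypot(C[...,0]-.516,C[...,1]-.097)<.05)
print('lid',m.sum(),C[m].min(0).round(4),C[m].max(0).round(4))
p,d=grab_frame('top');q,e=grab_frame('side');C=cloud('side',e)
cv2.imwrite('pics/c1.png',np.hstack([cv2.resize(p[180:290,200:440],(480,220)),cv2.resize(q[200:380,190:350],(320,360))[:220]*0+cv2.resize(q[200:380,190:350],(320,220))])[...,::-1])
K=lambda im:0
t=plane('top',[(221,225)],.105);print(t)
h=cv2.cvtColor(p,cv2.COLOR_RGB2HSV);m=((h[...,1]>120)&((h[...,0]<8)|(h[...,0]>172)));yx=np.argwhere(m[210:240,205:240])+[210,205];c1=yx.mean(0)[::-1]
h=cv2.cvtColor(q,cv2.COLOR_RGB2HSV);m=((h[...,1]>120)&((h[...,0]<8)|(h[...,0]>172)));yx=np.argwhere(m[195:220,250:275])+[195,250];c2=yx.mean(0)[::-1]
a=rays('top',[c1]);b=rays('side',[c2]);print(c1,c2,tri((a[0],a[1][0]),(b[0],b[1][0])))
go([.40,.15,.25])"
```

```text
lid 4909 [0.4869 0.0687 0.094 ] [0.5445 0.1252 0.1024]
[[0.49659358 0.34877566 0.105     ]]
[220.73170732 225.14634146] [262.5     206.71875] (array([0.49553459, 0.34936238, 0.10790778]), np.float64(0.0005439069413039829))
at [0.5201 0.0963 0.1672] t 27.9 w 0.997 f 0.0
[3.87, 1.93, -4.47] [0.02, 0.0, 0.02]
```

View pics/c1.png

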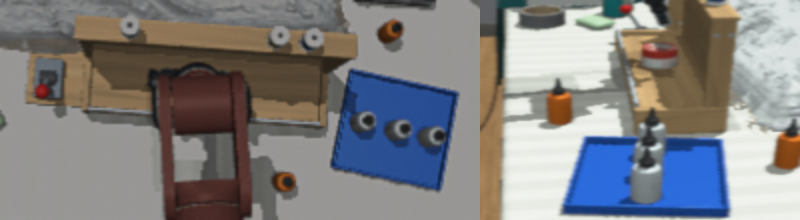

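The check picture shows all three bottles upright in the tray, the jar upright on the shelf behind the rail ((660,55) in the side crop), and the bystanders untouched. Now the lever: knob at (0.4955, 0.349, 0.107).

```bash
python3 -c "
from h import *
go([.42,.1,.24],[.41,.347,.2],[.43,.349,.12],[.43,.349,.091])"
```

```text
at [0.5201 0.0963 0.1672] t 27.9 w 0.997 f 0.0
[3.11, -0.04, -3.85] [0.02, 0.0, 0.02]
[4.36, 9.81, -2.52] [0.02, 0.0, 0.02]
[4.43, 9.93, 0.78] [0.02, 0.0, 0.02]
[4.73, 9.92, 1.9] [0.02, 0.0, 0.02]
```

>>> jog_arm([
  [[1.5, 0, -1.9], [0, 0, 0], 60],
  [[3.1, 0, -3.8], [0, 0, 0], 0],
  [[3.5, 2.5, -3.5], [0, 0, 0], 0],
  [[3.8, 5, -3.1], [0, 0, 0], 0],
  [[4.1, 7.5, -2.8], [0, 0, 0], 0],
  [[4.4, 9.9, -2.5], [0, 0, 0], 0],
  [[4.4, 9.9, -1], [0, 0, 0], 0],
  [[4.4, 9.9, -0.2], [0, 0, 0], 0],
])

```text
time: 28.95
tool_pos: [0.4236, 0.3486, 0.1413]
tool_rot: [0.13, 0.022, 0.991, -0.004]
contact_force: [-0.4, 0.4, -0.6]
gripper_width: 0.002
grasp_force: 0.0
```

```bash
python3 -c "
from h import *
go([.43,.349,.091],[.46,.349,.091],[.535,.346,.091])"
```

```text
at [0.4236 0.3486 0.1413] t 28.9 w 0.002 f 0.0
[0.27, 0.03, 2.01] [-0.01, -0.01, 0.04]
[-0.88, 0.08, 2.32] [-0.01, -0.01, 0.04]
[-3.79, 0.1, 3.09] [-0.01, -0.01, 0.04]
```

>>> jog_arm([
  [[0.1, 0, 1], [0, 0, 0], 0],
  [[0.2, 0, 2], [0, 0, 0], 0],
  [[0.2, 0, 2], [0, 0, 0], 0],
  [[-0.4, 0.05, 2.2], [0, 0, 0], 0],
  [[-0.9, 0.1, 2.3], [0, 0, 0], 0],
  [[-1.4, 0.1, 2.4], [0, 0, 0], 0],
  [[-1.9, 0.1, 2.55], [0, 0, 0], 0],
  [[-1.9, 0.1, 2.55], [0, 0, 0], 0],
])

```text
time: 29.95
tool_pos: [0.4894, 0.3482, 0.0974]
tool_rot: [0.133, 0.024, 0.991, -0.002]
contact_force: [-1.2, 0.1, 0.3]
gripper_width: -0.001
grasp_force: 0.0
```

>>> jog_arm([
  [[-0.4, 0, 0.1], [0, 0, 0], 0],
  [[-0.8, 0, 0.2], [0, 0, 0], 0],
  [[-1.2, 0, 0.3], [0, 0, 0], 0],
  [[-1.5, 0, 0.4], [0, 0, 0], 0],
  [[-1.7, 0, 0.45], [0, 0, 0], 0],
  [[-1.7, 0, 0.45], [0, 0, 0], 0],
])

```text
time: 30.7
tool_pos: [0.5325, 0.3462, 0.0972]
tool_rot: [0.133, 0.023, 0.991, -0.002]
contact_force: [0.2, 0.3, -0.3]
gripper_width: 0.001
grasp_force: 0.0
```

```bash
python3 -c "
from h import *
go([.545,.346,.091])
s=state();p,d=grab_frame('wrist');q,_=grab_frame('side');cv2.imwrite('pics/l1.png',np.hstack([cv2.resize(p,(400,300)),cv2.resize(q[190:265,210:310],(400,300))])[...,::-1])"
```

```text
at [0.5325 0.3462 0.0972] t 30.7 w 0.001 f 0.0
[-0.41, 0.02, 0.37] [0.02, 0.03, 0.02]
```

View pics/l1.png

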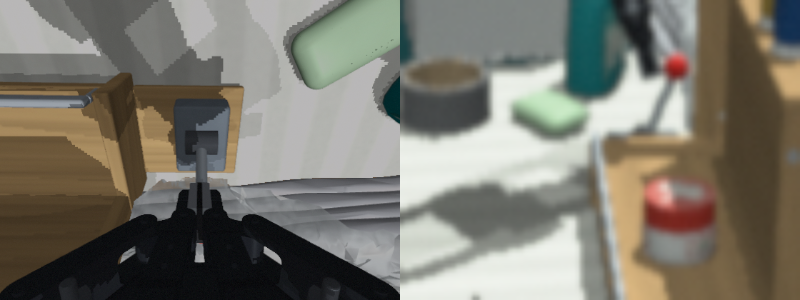

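The lever leans back with the finger behind it (rod (200,160) wrist, knob (677,66) side crop). Pushing on in small steps until the stop answers.

>>> jog_arm([
  [[-0.1, 0, 0.08], [0, 0, 0], 0],
  [[-0.2, 0, 0.16], [0, 0, 0], 0],
  [[-0.3, 0, 0.2], [0, 0, 0], 0],
  [[-0.3, 0, 0.2], [0, 0, 0], 0],
])

```text
time: 31.3
tool_pos: [0.5408, 0.3458, 0.0943]
tool_rot: [0.133, 0.023, 0.991, -0.002]
contact_force: [-0.4, -0.3, -0.5]
gripper_width: -0.001
grasp_force: 0.1
```

>>> jog_arm([
  [[-0.1, 0, 0.03], [0, 0, 0], 0],
  [[-0.2, 0, 0.06], [0, 0, 0], 0],
  [[-0.2, 0, 0.06], [0, 0, 0], 0],
])

```text
time: 31.68
tool_pos: [0.5431, 0.3458, 0.0937]
tool_rot: [0.129, 0.023, 0.991, -0.003]
contact_force: [-13.6, -0.3, 6.9]
gripper_width: -0.001
grasp_force: 6.4
```

The stop answers with 13.6 N, so the lever is fully over. Backing off and checking.

>>> jog_arm([
  [[0.8, 0, -0.2], [0, 0, 0], 0],
  [[2, 0, -0.5], [0, 0, 0], 0],
  [[3.9, 0, -1], [0, 0, 0], 0],
  [[3.5, 0, -3], [0, 0, 0], 0],
  [[3.5, -0.5, -5], [0, 0, 0], 0],
  [[5, -1, -5.5], [0, 0, 0], 0],
  [[5, -1, -5.5], [0, 0, 0], 0],
  [[5, -1, -5.5], [0, 0, 0], 0],
])

```text
time: 32.67
tool_pos: [0.3885, 0.3279, 0.1941]
tool_rot: [0.133, 0.023, 0.991, -0.002]
contact_force: [-0.4, 0.0, 0.9]
gripper_width: 0.001
grasp_force: 0.0
```

```bash
python3 -c "
from h import *
p,d=grab_frame('top');q,e=grab_frame('side')
red=lambda im:(lambda h:(h[...,1]>120)&((h[...,0]<8)|(h[...,0]>172)))(cv2.cvtColor(im,cv2.COLOR_RGB2HSV))
c1=(np.argwhere(red(p)[195:240,205:240])+[195,205]).mean(0)[::-1];c2=(np.argwhere(red(q)[192:222,255:300])+[192,255]).mean(0)[::-1]
a=rays('top',[c1]);b=rays('side',[c2]);print(c1,c2,tri((a[0],a[1][0]),(b[0],b[1][0])))
go([.4,.3,.2])
cv2.imwrite('pics/f1.png',np.hstack([cv2.resize(p[170:290,160:440],(467,200)),cv2.resize(q[190:390,190:400],(333,317))[:200]*0+cv2.resize(q[190:390,190:400],(333,200))])[...,::-1])"
```

```text
[222.27027027 205.        ] [281.08 207.28] (array([0.56475907, 0.34627276, 0.10363541]), np.float64(2.6821016105974765e-05))
at [0.3887 0.3278 0.1937] t 32.8 w -0.003 f 0.0
[-0.55, -1.09, -0.11] [0.01, 0.03, 0.02]
```

View pics/f1.png

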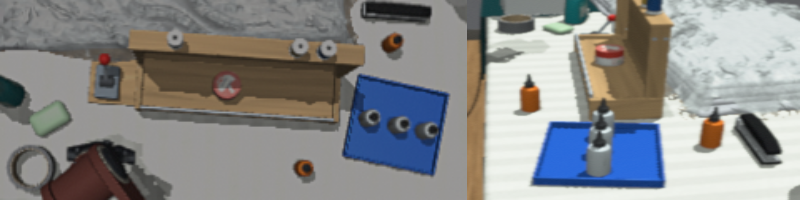

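The knob stands at (0.565, 0.346, 0.104), where the fully-back position should be. The three bottles are in the tray, the jar is on the shelf, and the bystanders are in place.

```bash
python3 -c "
from plant import *
print(job_done())"
```

```text
the job is handed in; nothing more can be done
None
```

The job is handed in: all three glue bottles stand upright in the blue tray, the red-lidded jar is upright on the shelf behind the rail, the lever was then pushed back to its stop, and no other object was moved.

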